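# Start the boot dryer

### The arm

A 6-joint arm with a two-finger parallel gripper is mounted at the origin on the work surface. World frame = base frame: x ahead of the robot, y to its left, z up, the work surface at z = 0. Lengths are in mm, angles in rad, forces in N, time in s.
With the tool pointing down it reaches from about 425 to 950 mm from the base axis. Payload 14.7 kg.
Tool frame: the origin (TCP) lies between the finger pads; the fingertips stand 17 mm ahead of it and the grasp point (between the pads) lies 2 mm behind it; z points along the fingers, y is the line along which they close (so a half turn about z gives the same grasp; the last joint's range is limited). The gripper opens to 85 mm and grips with 20 to 120 N. Pads are 22 mm wide; open, the fingers measure 114 mm over their backs; the gripper's body (76 mm by 85 mm) begins 54 mm behind the grasp point. The pads swing forward as they close: fully open they stand 13 mm farther back than shut.
Start: joints at [-1.35, 0.48, 1.596, -0, 1.065, -0.047], TCP at [172.013, -626.82, 248.297] pointing down, gripper open.
Joint ranges: [-2.75, 2.75], [-0.82, 2.05], [0.23, 2.67], [-1.56, 4.7], [0.09, 2.69], [-2.92, 2.92]. Speed limits (rad/s): [1.89, 1.89, 2.39, 3.01, 3.01, 3.01].

### API

Orientations are given as a rotation vector (axis times angle).
In Python, from rig import ctrl, cams, job gives the robot as it stands.
- The arm moves only by the tool jog_arm, never from a script. Its argument "rows" is a list of rows, each a list of 2 entries, a list of its own where there are three numbers: the shift along the tool's x, y, z normalised to -1 to 1, where 1 is 0.5 m, then the turn about the tool's z normalised to -1 to 1, where 1 is 360 degrees. A call has 1 to 20 rows; each row is the pose to reach, as a shift and turn from the pose commanded when the call began, along the tool's axes at that moment, turning the shorter way round; what a row does not reach only later rows make up. A row lasts 1/8 s, in which the tool goes at most 62.5 mm and 10.7 degrees, less where a joint would pass 70% of its speed; a pose out of reach is approached as far as the arm can. A call with a number of a shift or a turn outside -1 to 1 is refused whole. A call with a gripper value outside its range is refused whole. "fingers" is the closure, from 0 (fully open) to 1 (shut), set as the call begins (left out, the last holds). The fingers move at their own pace and stop on an object; "newtons" is the grip in N (left out, the last holds). Time passes only in rows, so rows that repeat a pose let the fingers close. It gives the time, the measured TCP pose, the force, the opening and the grip force at its end, in the units of the state.
- ctrl.sense(): the state, without advancing time (a new reading comes with each control period).
- cams.grab_frame(name): name is "side" or "top" or "wrist"; returns a dict with "pixels" (400x640x3 uint8, red, green, blue), "fovy" (degrees; the focal length in pixels is half the picture's height over the tangent of half this angle, whatever the lens; pixels are square), "cx", "cy" (the principal point, pixels), "world_from_camera" (4x4, takes a point from camera to world coordinates); the wrist camera has in their place "mount" (4x4, takes a point from camera to tool coordinates, whose origin is the TCP and whose axes are the flange's). Camera axes: x right, y down, z forward; pixel columns grow to the right and rows downward; lengths in mm; the calibration is good to about 2 mm. A picture is of the moment at which its call begins: read the wrist's pose just before it. There is no depth.
- job.job_done(): hands the job in; it is judged then, once.
Trained networks look in the newest picture that a camera, given by its name, has taken for a name from the list of things; names that differ only in an ending like _2 or _b are one class to them, and where a whole thing is asked for, a point or a joint stands for the part that bears it (a point fixed in the world has none). Each returns a list of dicts, best first, with "conf" (0 to 1); they miss things now and then, are a little off and sometimes report something else, mostly with a low value. They report only what shows in the picture. A call takes as long as a camera call.
- cams.look_for(camera, query): "position" ([column, row] in pixels, amid what is visible of it).
- cams.masks_of(camera, query): "pixels" (400x640 bool, what is visible of it) and "position" ([column, row] in pixels, amid what is visible of it).
- cams.mark_of(camera, query): "position" ([column, row] in pixels: a listed point, or the origin of a listed thing).
The state is a dict: "time": time; "joints": joint angles; "joint_velocities": joint speeds; "tau": joint torques, N m; "eef_pos": TCP position; "ee_rot": TCP orientation; "contact_force": force on the tool from outside, world axes, zero at the start; "torque": the same for the moment, N m; "width": finger opening in mm; "grasp_force": force on a finger pad.
Only numpy, scipy, OpenCV 4.12 (cv2) and the standard library are available. Lean on these libraries where they do the work, as an engineer would, in place of code of your own. Each camera call takes 0.05 s, during which the arm holds its last target. There are 200 camera calls.

### The job

Start the boot dryer standing on the shoe bench: rock its green fan switch on by pressing down its far end (the end with the white bar), then rock the red heat switch on the same way, and last press the round white timer button fully in for a moment and let it come back out. It is all done by pressing with the closed fingertips: pick nothing up, keep the blue deodorising switch off the whole time, and leave the things standing around where they are.

Things in the scene. Friction and masses are not known exactly. Their poses are not given: they have to be found in the camera images.
- dryer: boot dryer, fixed in place: grey base 260 mm deep (its x) by 360 wide (its y); origin under its centre on the bench, x points to its rear (away from the robot at yaw 0), y to its left. From x = -25 mm back the housing is 115 mm high; two upright drying tubes, 52 mm wide at the head, stand at x = +55, y = +-90 mm and reach 333 mm
- panel (a point): centre of the level black control panel along the dryer's front, on its top face, 87 mm above the bench, at dryer x = -83 mm; dryer axes. Along its y stand: green fan rocker at +96, red heat rocker +32, blue deodorising rocker -32, round white timer button -96 mm. A rocker is a shallow V paddle 34 mm wide (y), 56 long (x), pivoting about y at mid-length; its far half lies to +x
- fan_far_end (a point): point on top of the green fan rocker's far half (the half with a white bar), 19 mm from the pivot, mid-width, where a fingertip switches it on; moves with the rocker: about 99 mm above the bench when off, 93 mm when on
- heat_far_end (a point): point on top of the red heat rocker's far half (the half with a white bar), 19 mm from the pivot, mid-width, where a fingertip switches it on; moves with the rocker: about 99 mm above the bench when off, 93 mm when on
- ozone_far_end (a point): point on top of the blue deodorising rocker's far half (the half with a white bar), 19 mm from the pivot, mid-width, where a fingertip switches it on; moves with the rocker: about 99 mm above the bench when off, 93 mm when on. Not to be pressed
- timer_top (a point): centre of the top face of the round white timer button, 36 mm across, which stands 10 mm above the panel (97 mm above the bench) when out and 4 mm above it when fully in; moves with it
- fan (a joint): green fan rocker, rad: 0 = off (far half proud), 0.32 = on (far half level, fully down). Snap action: rests at one or the other, goes over at 0.16; about 3 N on the far-end point starts it, falling to none at 0.16, then it snaps to a hard stop
- heat (a joint): red heat rocker, rad: 0 = off (far half proud), 0.32 = on (far half level, fully down). Snap action: rests at one or the other, goes over at 0.16; about 3 N on the far-end point starts it, falling to none at 0.16, then it snaps to a hard stop
- ozone (a joint): blue deodorising rocker, rad: 0 = off (far half proud), 0.32 = on (far half level, fully down). Snap action: rests at one or the other, goes over at 0.16; about 3 N on the far-end point starts it, falling to none at 0.16, then it snaps to a hard stop. Starts off and stays off
- timer (a joint): travel of the timer button, m: 0 = out, 0.006 = fully in; a spring pushes it back, 1.2 N to start and 3.6 N fully in
- boot_left: loose yellow hard-plastic rain boot with a cedar block in it, 248 x 108 x 173 mm high, left of the dryer; origin under the middle of its sole, toe to its +x
- boot_right: the other boot of the pair, nearer the dryer, same size and axes
- tray: loose brown ceramic tray 200 (x) x 150 (y) x 22 mm, right of the dryer; origin under its centre
- coin_jar: sealed glass coin jar, 80 mm across and 99 mm high, standing on the tray; origin under its centre
- door_stopper: chrome door stopper, 52 mm across and 67 mm high, standing loose on the bench just in front of the control panel; origin under its centre
- cedar_block: loose cedar block 45 (x) x 80 (y) x 22 mm, lying on top of the dryer's housing between the tubes; origin under its centre, 115 mm above the bench

How it is judged (in metres and radians):
On the way, in this order (a step that is already met when the one before it is completed fails the run):
1. the fan rocker is switched on while heat is still off (value of joint fan above 0.28 rad and value of joint heat below 0.04 rad), for 0.1 s.
2. the heat rocker is switched on with the fan on (value of joint each of fan, heat above 0.28 rad), for 0.1 s.
3. the timer button is pressed in with fan and heat on (all of step 2 and value of joint timer above 0.0045 m), for 0.1 s.
At the end, for the whole second after the job is handed in: fan and heat rockers rest in their on position (joint above 0.28 rad), the deodorising rocker off (below 0.04 rad), and the timer button, having been pressed at least 4.5 mm in, is back out (within 1.5 mm) (all of step 2 and value of joint ozone below 0.04 rad and value of joint timer below 0.0015 m); the robot touches nothing.
It fails at once if the heat rocker is turned over while the fan is off (value of joint heat above 0.16 rad and value of joint fan below 0.16 rad).
It fails at once if the timer button is pressed half in or more before the fan and heat are on (value of joint timer above 0.003 m and value of joint any of fan, heat below 0.16 rad).
It fails at once if the deodorising rocker is turned over (value of joint ozone above 0.16 rad).
It fails at once if a bystander is shifted or lifted by more than 15 mm (distance of any of boot_left, boot_right, tray, coin_jar, door_stopper, cedar_block from where it was at the start of the episode above 0.015 m).
It fails at once if a boot, the coin jar or the door stopper is tipped by more than 0.25 rad (angle between any of boot_left, boot_right, coin_jar, door_stopper's own z axis and vertical above 0.25 rad).
It also fails if it takes over 42 s, if anything falls off the work surface, if the arm or the gripper's body presses on something with over 40 N, if the wrist force passes 120 N, or if a joint passes its speed limit or range.

## Working session

There is one attempt and no reset: what is moved stays moved. The work goes in short steps, Python scripts to look and compute and a tool call to move; the robot and the scene stay as the last step left them, time stands still between calls to the robot, and variables do not carry over. Pictures are saved under pics/ and viewed, at most 10 in all, crops included, and the job is handed in when it is done.

Besides the shell and the picture viewer there is one more tool, called after "Call:" by a JSON object that holds its "name" and its "arguments", one argument or row to a line. jog_arm: Moves the arm, as the interface text tells. Scaled input: -1 to 1 covers 0.5 m each way for a shift and 360 degrees each way for a turn. Its arguments: {"type":"object","properties":{"rows":{"type":"array"},"fingers":{"type":"number"},"newtons":{"type":"number"}},"required":["rows"]}

```bash
mkdir -p pics; cat > h.py <<'E'
import numpy as np,cv2
from rig import ctrl,cams,job
from scipy.spatial.transform import Rotation as R
def grab(n):
    s=ctrl.sense(); f=cams.grab_frame(n)
    if n=='wrist':
        T=np.eye(4);T[:3,:3]=R.from_rotvec(s['ee_rot']).as_matrix();T[:3,3]=s['eef_pos'];M=T@np.array(f['mount'])
    else: M=np.array(f['world_from_camera'])
    return f,M
def ray(f,M,p):
    F=200/np.tan(np.radians(f['fovy'])/2)
    d=M[:3,:3]@np.array([(p[0]-f['cx'])/F,(p[1]-f['cy'])/F,1]);return M[:3,3],d/np.linalg.norm(d)
def atz(r,z): return r[0]+r[1]*(z-r[0][2])/r[1][2]
def tri(rs):
    A=sum(np.eye(3)-np.outer(d,d) for o,d in rs);b=sum((np.eye(3)-np.outer(d,d))@o for o,d in rs);return np.linalg.solve(A,b)
E
python3 - <<'E'
from h import *
np.set_printoptions(precision=1,suppress=True)
Z=dict(panel=87,fan_far_end=99,heat_far_end=99,ozone_far_end=99,timer_top=97,dryer=0,door_stopper=0,boot_left=0,boot_right=0,tray=0,coin_jar=22,cedar_block=115)
rs={}
for c in('top','side'):
    f,M=grab(c);cv2.imwrite(f'pics/{c}.png',f['pixels'][:,:,::-1]);print(c,M[:3,3],f['fovy'])
    for k in Z:
        m=cams.mark_of(c,k)
        if m:
            r=ray(f,M,m[0]['position']);rs.setdefault(k,[]).append(r);print(c,k,np.array(m[0]['position']),round(m[0]['conf'],2),atz(r,Z[k]))
for k in rs:
    if len(rs[k])==2: print(k,tri(rs[k]))
s=ctrl.sense();print(s['time'],s['eef_pos'],s['ee_rot'],s['contact_force'],R.from_rotvec(s['ee_rot']).as_matrix())
E
```

```text
top [ 446.7   35.6 1524.9] 44.42989812878983
top panel [326.6 230.8] 0.76 [492.    4.5  87. ]
top fan_far_end [295.  234.7] 0.82 [479.7  96.4  99. ]
top heat_far_end [315.7 227.5] 0.73 [501.   36.5  99. ]
top ozone_far_end [336.7 222.9] 0.61 [514.7 -24.6  99. ]
top timer_top [361.7 224.5] 0.6 [510.6 -97.7  97. ]
top dryer [323.4 208.5] 0.7 [564.2  12.9   0. ]
top door_stopper [356.6 261.1] 0.48 [401.6 -90.8   0. ]
top boot_left [169.9 214.8] 0.88 [541.3 488.5   0. ]
top boot_right [206.6 224.8] 0.86 [511.1 374.4   0. ]
top tray [464.2 226.1] 0.61 [ 511.9 -428.3    0. ]
top coin_jar [459.3 236.9] 0.89 [ 477.7 -405.7   22. ]
top cedar_block [322.4 182.3] 0.64 [631.5  18.  115. ]
side [288.9 867.3 685.8] 54.7562447708491
side panel [354.1 199.2] 0.7 [477.6   6.3  87. ]
side fan_far_end [343.2 210.8] 0.76 [488.1  83.3  99. ]
side heat_far_end [344.  199.9] 0.52 [499.   34.6  99. ]
side ozone_far_end [347.1 187.6] 0.42 [506.4 -27.3  99. ]
side timer_top [351.2 176.5] 0.61 [510.9 -92.8  97. ]
side door_stopper [384.  212.5] 0.83 [403.  -75.7   0. ]
side boot_left [264.3 365.4] 0.72 [535.7 486.3   0. ]
side boot_right [351.2 179.3] 0.22 [ 543. -233.    0.]
side tray [371.7 153.3] 0.93 [ 514.6 -439.8    0. ]
side coin_jar [379.4 154.5] 0.74 [ 478.5 -396.3   22. ]
side cedar_block [302.3 185.6] 0.63 [622.   22.5 115. ]
panel [485.3   3.   84. ]
fan_far_end [482.1  96.5 109.2]
heat_far_end [499.8  36.2 100. ]
ozone_far_end [510.5 -25.5  99.7]
timer_top [511.4 -97.9  94. ]
door_stopper [403.1 -91.5 -11.2]
boot_left [538.5 487.2   0.4]
boot_right [459.9 294.3 327.6]
tray [ 511.9 -426.     7.2]
coin_jar [ 478.9 -407.1   16.5]
cedar_block [628.3  16.8 110.9]
1.3 [ 172.  -626.8  248.3] [-3.1 -0.4  0. ] [ 0.3 -0.1 -0.6] [[ 1.   0.3 -0. ]
 [ 0.3 -1.   0. ]
 [-0.  -0.  -1. ]]
```

```bash
python3 -c "
import cv2
a=cv2.imread('pics/top.png')[150:290,250:410];b=cv2.imread('pics/side.png')[140:260,280:440]
cv2.imwrite('pics/a.png',cv2.resize(a,None,fx=4.2,fy=4.2,interpolation=2));cv2.imwrite('pics/b.png',cv2.resize(b,None,fx=4.8,fy=4.8,interpolation=2))"
```

```text
(no output)
```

View pics/a.png

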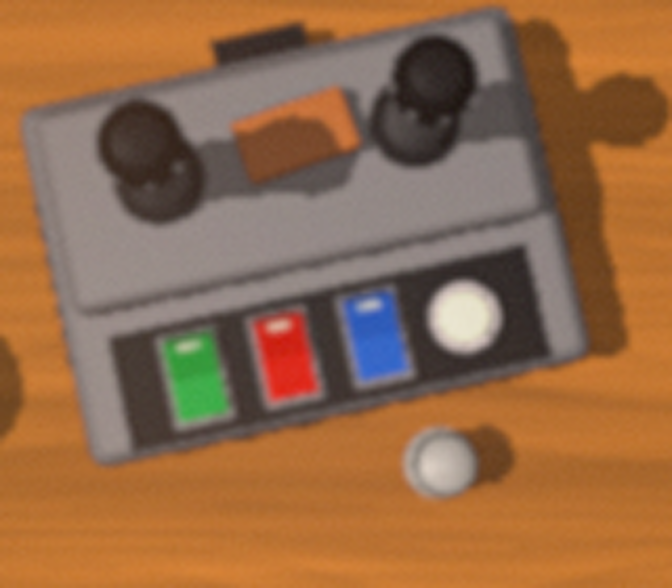

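View pics/b.png

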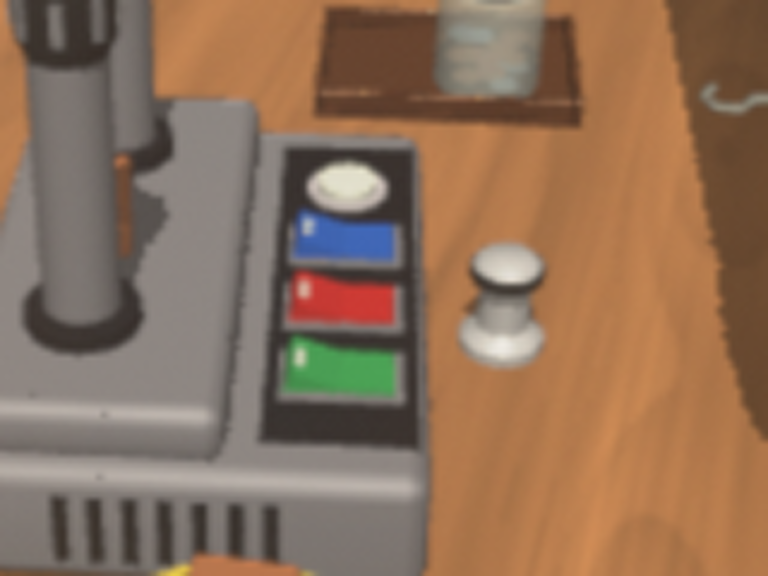

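```bash
python3 - <<'E'
from h import *
np.set_printoptions(precision=3,suppress=True)
f,M=grab('wrist');print('mount',np.array(f['mount']),f['fovy'])
s=ctrl.sense();Rm=R.from_rotvec(s['ee_rot']).as_matrix();print(np.degrees(np.arctan2(Rm[1,0],Rm[0,0])),s['width'])
f,M=grab('top')
P=[]
for k,z in(('fan',93),('heat',93),('ozone',93),('timer_top',97)):
    m=cams.masks_of('top',k)
    if m: c=np.argwhere(m[0]['pixels']).mean(0)[::-1];p=atz(ray(f,M,c),z);P.append(p);print(k,c,m[0]['conf'],m[0]['pixels'].sum(),p)
P=np.array(P)[:,:2];Y=np.array([96,32,-32,-96.])
if len(P)==4:
    a=np.polyfit(Y,P,1);print('slope',a,np.degrees(np.arctan2(-a[0,0],a[0,1])));print(P-np.c_[np.polyval(a[:,0],Y),np.polyval(a[:,1],Y)])
for t in ((440,-300,248),(440,0,300),(420,-20,300)): print(t,Rm.T@(np.array(t)-s['eef_pos'])/500)
E
```

```text
mount [[   0.002   -0.946   -0.324   82.712]
 [   1.       0.002    0.001   -0.802]
 [  -0.      -0.324    0.946 -126.093]
 [   0.       0.       0.       1.   ]] 60.04671024146157
15.339658430989413 85.49788269173486
fan [295.876 238.198] 0.8 217 [469.734  93.966  93.   ]
heat [317.751 234.382] 0.78 217 [481.187  30.348  93.   ]
ozone [339.3   228.097] 0.66 237 [499.881 -32.507  93.   ]
timer_top [321.774 205.95 ] 0.33 10387 [564.148  19.166  97.   ]
slope [[ -0.472   0.449]
 [503.737  27.743]] 46.42734499191178
[[ 11.287  23.134]
 [ -7.454 -11.758]
 [-18.953 -45.887]
 [ 15.12   34.511]]
(440, -300, 248) [ 0.69  -0.489  0.001]
(440, 0, 300) [ 0.849 -1.067 -0.103]
(420, -20, 300) [ 0.799 -1.039 -0.103]
```

Call:
{"name": "jog_arm", "arguments": {
  "rows": [
    [[0.69,-0.489,-0.05],0],
    [[0.69,-0.489,-0.05],0],
    [[0.69,-0.489,-0.05],0],
    [[0.69,-0.489,-0.05],0],
    [[0.69,-0.489,-0.05],0],
    [[0.69,-0.489,-0.05],0],
    [[0.69,-0.489,-0.05],0],
    [[0.828,-0.99,-0.1],0],
    [[0.828,-0.99,-0.1],0],
    [[0.828,-0.99,-0.1],0],
    [[0.828,-0.99,-0.1],0],
    [[0.828,-0.99,-0.1],0],
    [[0.828,-0.99,-0.1],0],
    [[0.828,-0.99,-0.1],0],
    [[0.828,-0.99,-0.1],0]
  ],
  "fingers": 1,
  "newtons": 40
}}

```text
time: 3.48
eef_pos: [440.3, -41.1, 298.1]
ee_rot: [3.114, 0.417, -0.001]
contact_force: [0.6, -0.5, -0.7]
width: -0.2
grasp_force: 0.0
```

```bash
cat > w.py <<'E'
from h import *
np.set_printoptions(precision=1,suppress=True)
def look(name):
    f,M=grab('wrist');cv2.imwrite(f'pics/{name}.png',f['pixels'][:,:,::-1]);out={}
    for k,z in(('fan_far_end',99),('heat_far_end',99),('ozone_far_end',99),('timer_top',97),('panel',87)):
        m=cams.mark_of('wrist',k)
        if m: r=ray(f,M,m[0]['position']);out[k]=r;print(k,np.array(m[0]['position']),round(m[0]['conf'],2),atz(r,z))
    hsv=cv2.cvtColor(f['pixels'],cv2.COLOR_RGB2HSV)
    for k,(h0,h1) in dict(fan=(45,75),heat=(0,4),ozone=(100,125)).items():
        m=cv2.inRange(hsv,(h0,140,60),(h1,255,255));n,l,st,c=cv2.connectedComponentsWithStats(m)
        i=1+st[1:,4].argmax();r=ray(f,M,c[i]);out[k]=r;print(k,st[i],c[i],atz(r,93))
    print(ctrl.sense()['time']);return out
E
python3 -c "
from w import *
look('w1')"
```

```text
fan_far_end [186.1  90.6] 0.63 [481.3 100.6  99. ]
heat_far_end [260.3  91.5] 0.72 [498.1  36.5  99. ]
ozone_far_end [332.  93.] 0.9 [513.8 -25.7  99. ]
timer_top [399.6 119.2] 0.81 [508.1 -92.2  97. ]
panel [299.5 114.8] 0.8 [486.5  -1.6  87. ]
fan [ 166   76   47   66 2323] [190.9 108.9] [465.6  96.3  93. ]
heat [ 240   78   40   67 2314] [260.6 111.9] [480.   33.6  93. ]
ozone [ 311   82   40   65 2284] [329.9 114.4] [494.9 -29.1  93. ]
3.775
```

View pics/w1.png

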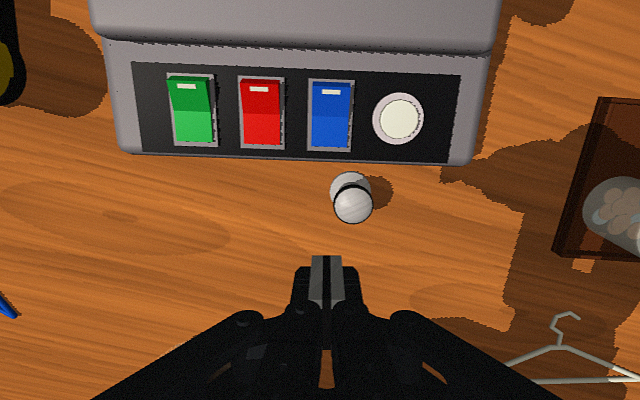

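Call:
{"name": "jog_arm", "arguments": {
  "rows": [
    [[0.153,-0.25,0.15],0],
    [[0.153,-0.25,0.15],0],
    [[0.153,-0.25,0.15],0],
    [[0.153,-0.25,0.15],0],
    [[0.153,-0.25,0.296],0],
    [[0.153,-0.25,0.296],0],
    [[0.153,-0.25,0.296],0]
  ]
}}

```text
time: 4.65
eef_pos: [480.9, 100.3, 150.8]
ee_rot: [3.114, 0.418, -0.002]
contact_force: [1.0, -0.7, -0.4]
width: 0.2
grasp_force: 0.0
```

```bash
python3 -c "
from w import *
look('w2');s=ctrl.sense();print(s['eef_pos'],s['contact_force'],s['joints'])
f,M=grab('side');cv2.imwrite('pics/s2.png',cv2.resize(f['pixels'][120:280,240:460,::-1],None,fx=3.5,fy=3.5))"
```

```text
fan_far_end [328.3 240.8] 0.88 [480.   99.4  99. ]
heat_far_end [440.3 239.5] 0.63 [497.5  38.7  99. ]
ozone_far_end [554.2 246.3] 0.84 [510.7 -25.2  99. ]
panel [485.3 260.5] 0.74 [487.3   1.1  87. ]
fan [ 300  211   62   58 2715] [329.4 236.3] [480.2  98.8  93. ]
heat [ 401  215   77   91 4434] [435.6 261.2] [481.4  33.4  93. ]
ozone [ 503  219   90   91 5367] [543.2 262.9] [497.3 -29.   93. ]
4.95
[481.7 100.9 151.5] [-0.2 -0.2 -0.1] [ 0.1  0.4  2.  -0.   0.7  1.4]
```

View pics/w2.png

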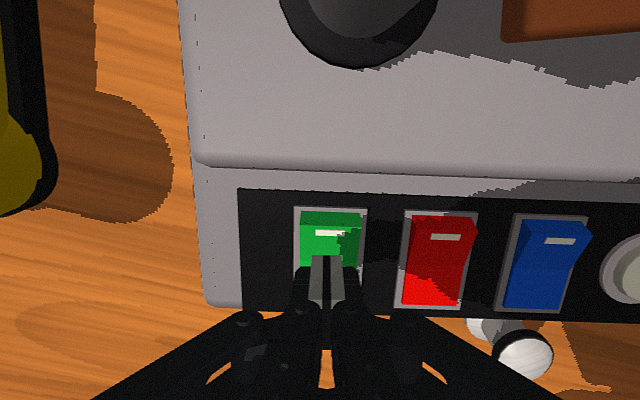

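View pics/s2.png

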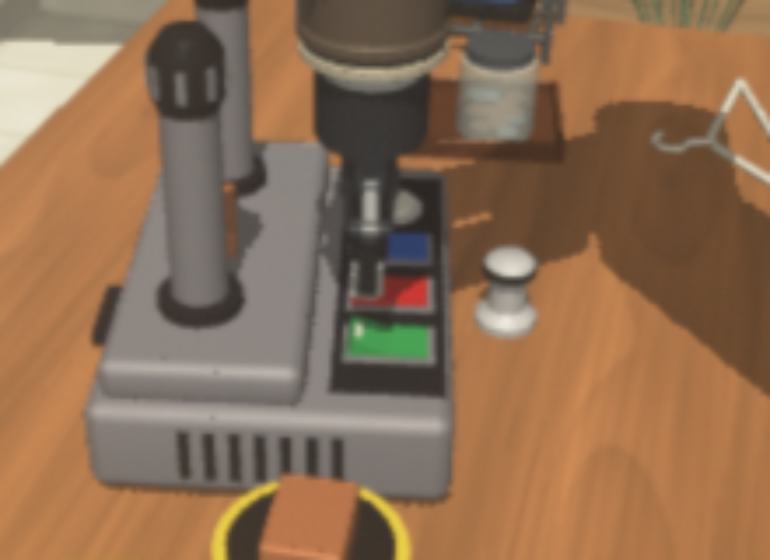

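Call:
{"name": "jog_arm", "arguments": {
  "rows": [
    [[0,0,0.05],0],
    [[0,0,0.06],0],
    [[0,0,0.07],0],
    [[0,0,0.076],0],
    [[0,0,0.08],0],
    [[0,0,0.08],0],
    [[0,0,0.08],0]
  ]
}}

```text
time: 5.88
eef_pos: [481.0, 100.9, 110.4]
ee_rot: [3.113, 0.419, -0.0]
contact_force: [0.4, -0.0, -1.1]
width: -0.2
grasp_force: 0.0
```

Call:
{"name": "jog_arm", "arguments": {
  "rows": [
    [[0,0,0.003],0],
    [[0,0,0.005],0],
    [[0,0,0.005],0]
  ]
}}

```text
time: 6.25
eef_pos: [481.2, 100.9, 109.5]
ee_rot: [3.113, 0.419, 0.002]
contact_force: [-9.3, -2.5, 43.7]
width: 0.3
grasp_force: 21.5
```

Call:
{"name": "jog_arm", "arguments": {
  "rows": [
    [[0,0,-0.085],0],
    [[0,0,-0.085],0],
    [[-0.003,0.129,-0.085],0],
    [[-0.003,0.129,-0.085],0],
    [[-0.003,0.129,-0.085],0],
    [[-0.003,0.129,-0.085],0]
  ]
}}

```text
time: 7.0
eef_pos: [496.1, 39.0, 150.0]
ee_rot: [-3.113, -0.42, 0.001]
contact_force: [0.2, 0.4, 0.2]
width: 0.0
grasp_force: 0.0
```

```bash
python3 -c "
from w import *
look('w3');s=ctrl.sense();print(s['eef_pos'],s['contact_force'])"
```

```text
fan_far_end [217.8 231. ] 0.78 [485.   99.1  99. ]
heat_far_end [331.7 237.4] 0.91 [498.1  37.   99. ]
ozone_far_end [445.5 240.8] 0.7 [513.2 -25.2  99. ]
timer_top [550.7 275.3] 0.75 [508.2 -94.3  97. ]
panel [383.7 257.9] 0.85 [488.2   1.   87. ]
fan [ 189  214   62   94 5214] [220.4 262.2] [462.3  95.5  93. ]
heat [ 301  213   62   58 2461] [330.1 237.3] [495.3  37.1  93. ]
ozone [ 403  217   77   92 5197] [437.9 262. ] [496.9 -29.   93. ]
7.3
[496.5  38.7 150.3] [ 0.3  0.1 -0.2]
```

View pics/w3.png

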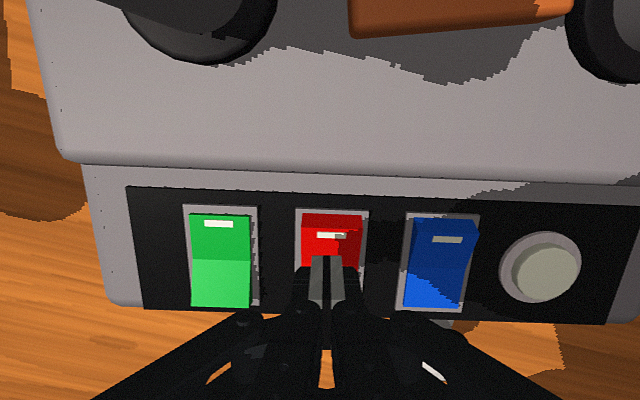

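Call:
{"name": "jog_arm", "arguments": {
  "rows": [
    [[0,0,0.05],0],
    [[0,0,0.06],0],
    [[0,0,0.07],0],
    [[0,0,0.076],0],
    [[0,0,0.08],0],
    [[0,0,0.083],0],
    [[0,0,0.084],0],
    [[0,0,0.084],0]
  ]
}}

```text
time: 8.3
eef_pos: [496.8, 38.2, 109.6]
ee_rot: [3.113, 0.419, 0.001]
contact_force: [-6.9, -1.4, 29.3]
width: -0.2
grasp_force: 14.7
```

Call:
{"name": "jog_arm", "arguments": {
  "rows": [
    [[0,0,-0.084],0],
    [[0,0,-0.084],0],
    [[-0.045,0.26,-0.084],0],
    [[-0.045,0.26,-0.084],0],
    [[-0.045,0.26,-0.084],0],
    [[-0.045,0.26,-0.084],0],
    [[-0.045,0.26,-0.084],0]
  ]
}}

```text
time: 9.18
eef_pos: [508.9, -92.0, 150.0]
ee_rot: [-3.113, -0.421, 0.001]
contact_force: [-0.0, 0.8, -0.3]
width: 0.1
grasp_force: 0.0
```

```bash
python3 -c "
from w import *
look('w4');s=ctrl.sense();print(s['eef_pos'],s['contact_force'])"
```

```text
heat_far_end [ 97.8 194.3] 0.55 [501.7  33.9  99. ]
ozone_far_end [211.2 205.4] 0.68 [511.7 -25.8  99. ]
timer_top [330.4 240.9] 0.76 [507.7 -94.1  97. ]
panel [166.9 224. ] 0.95 [488.    0.5  87. ]
fan [   0  178   21   97 1702] [  8.7 231. ] [462.4  85.5  93. ]
heat [  64  179   78  100 5977] [102.  230.8] [476.9  33.7  93. ]
ozone [ 174  180   73   97 5647] [214.1 227.4] [496.3 -28.1  93. ]
9.475
[509.3 -92.4 150.3] [ 0.4  0.3 -0.2]
```

View pics/w4.png

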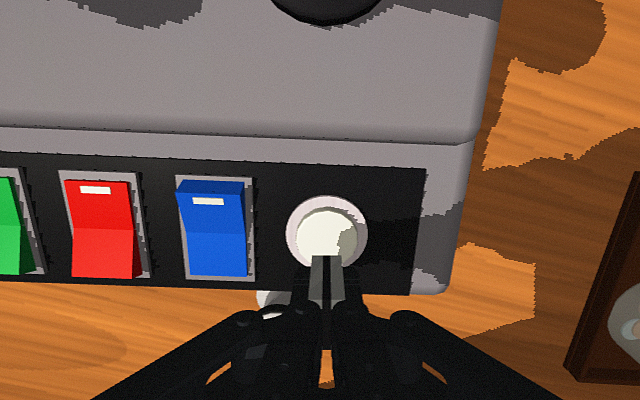

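Call:
{"name": "jog_arm", "arguments": {
  "rows": [
    [[0,0,0.055],0],
    [[0,0,0.065],0],
    [[0,0,0.075],0],
    [[0,0,0.08],0],
    [[0,0,0.084],0],
    [[0,0,0.086],0],
    [[0,0,0.086],0],
    [[0,0,0.086],0]
  ]
}}

```text
time: 10.48
eef_pos: [509.5, -93.0, 107.9]
ee_rot: [3.113, 0.419, 0.001]
contact_force: [-3.0, 3.1, 11.5]
width: 0.1
grasp_force: 5.5
```

Call:
{"name": "jog_arm", "arguments": {
  "rows": [
    [[0,0,0.001],0],
    [[0,0,0],0],
    [[0,0,-0.1],0],
    [[0,0,-0.2],0],
    [[0,0,-0.3],0],
    [[0,0,-0.3],0],
    [[0,0,-0.3],0],
    [[0,0,-0.3],0]
  ]
}}

```text
time: 11.48
eef_pos: [508.6, -92.9, 256.2]
ee_rot: [-3.113, -0.419, 0.003]
contact_force: [-0.1, -0.1, -0.5]
width: -0.2
grasp_force: 0.0
```

```bash
python3 -c "
from w import *
look('w5');s=ctrl.sense();print(s['eef_pos'],s['contact_force'])"
```

```text
fan_far_end [ 99.7 159. ] 0.6 [481.1  95.2  99. ]
heat_far_end [172.9 152.9] 0.79 [502.4  37.3  99. ]
ozone_far_end [250.4 162.7] 0.55 [511.4 -26.   99. ]
timer_top [327.5 183.9] 0.68 [510.3 -92.9  97. ]
panel [216.  175.9] 0.88 [488.4   2.7  87. ]
fan [  77  143   46   67 2534] [101.1 177.4] [462.7  96.6  93. ]
heat [ 154  146   46   67 2556] [176.3 180.2] [477.5  33.7  93. ]
ozone [ 228  146   44   68 2536] [251.1 179.7] [495.2 -28.6  93. ]
11.775
[509.1 -93.  256.8] [1.  0.1 0.2]
```

View pics/w5.png

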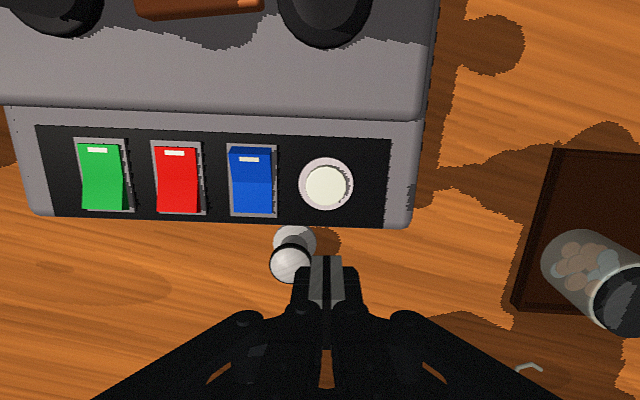

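Green (100,178) and red (176,180) are on, blue (251,180) is off, the timer (326,184) is out, and nothing else has been disturbed.

```bash
python3 -c "
from rig import job
print(job.job_done())"
```

```text
the job is handed in; nothing more can be done
None
```

The job is handed in: I switched on the fan, then the heat, then pressed the timer fully in and let it come back out; the last picture showed the deodoriser off and nothing visibly moved, and the hand-in gave no verdict.

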